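# Clamp the slim canvas in the painting jig

### The job

Fix the long slim canvas in the plywood painting jig: the toggle clamp there may have been left open, closed or halfway, so throw it fully open first if it is not, lay the canvas flat on the board, snug up against the two dowels and the end stop, and then throw the handle fully over so that the clamp's rubber pad holds the canvas down. Leave the other things on the table where they are.

Things in the scene. Friction and masses are not known exactly. Their poses are not given: they have to be found in the camera images.
- jig: Painting jig fixed to the table: plywood board 340 x 150 x 18 mm, nest for the canvas at one end, steel toggle clamp at the other. Origin on the board's underside below the nest's centre; x along the board towards the clamp, y left of that, z up. Board spans x -120..220, y -75..75 mm. Clamp cheeks: x 122..168, y within 15 mm, 63 mm above the board; arm, handle and pad move in the plane y = 0.
- dowels (a point): Midpoint between the two upright wooden dowels of the jig (jig x 0, y -36 mm), on the board's top face; jig axes. They stand at jig x = +62 and -62 mm, 16 mm diameter, 24 mm high; their faces towards the nest lie at jig y = -28 mm.
- end_stop (a point): Middle of the lower edge of the end stop's face that looks to the nest, at jig x = +90 mm, on the board's top face; jig axes. The stop is a wooden block 14 mm thick, 50 mm wide along jig y, 18 mm high, just in front of the clamp.
- nest (a point): Centre of the nest on the top face of the board (18 mm above the jig's origin; same axes as jig). A 180 x 56 mm canvas that touches both dowels and the end stop is centred exactly over this point, its length along the jig's x.
- panel: The long slim canvas to be clamped: a rigid white deep-edge canvas on a wooden block, 180 x 56 x 28 mm, about 0.2 kg, lying flat on the table. Origin at the centre of its underside; x along its 180 mm length, y across its 56 mm width, z up. It may lie in the jig either end first.
- panel_mid (a point): Centre of the slim canvas, 14 mm above its underside (same axes as panel).
- clamp_handle (a joint): Clamp handle, rad. 0: closed, arm level over the nest, handle leaning 0.55 from upright towards the nest. 1.2: fully open, handle leaning 0.65 away from the nest, arm thrown back past upright; above 0.85 the arm is clear of a canvas lowered straight down. Stiff: stays where left; starts closed, open or between. 3 to 5 N at the ball moves it; closed fingers can push it to its ends. Axis: handle_axis.
- handle_ball (a point): Centre of the black ball (40 mm diameter) at the end of the handle, 120 mm from the handle's axis on a 12 mm rod. Closed it is at jig x = +92 mm, 147 mm above the board; upright at x = +155 mm, 165 mm; open at x = +228 mm, 141 mm above the board.
- handle_axis (a point): Centre of the handle's hinge: jig x = +155 mm, y = 0, 45 mm above the board; the handle turns about the jig's y axis through it and carries the arm along.
- clamp_pad: Sprung rubber pad under the end of the clamp's arm, 22 mm diameter; origin at the centre of its lower face. Closed and empty it is at jig x = +65 mm, y = 0, 25 mm above the board, so the 28 mm canvas in the nest pushes it up 3 mm on its spring (about 1.5 N). With the clamp closed the canvas cannot get under it.
- square: Bystander: a white square canvas, 90 x 90 x 28 mm, flat on the table. Origin at the centre of its underside. It and the slim canvas swap places from start to start.
- marker_left: Bystander: white paint marker lying on the table to the left of the jig's clamp end, 140 mm long, 23 mm diameter; origin under its middle, x along it.
- marker_far: Bystander: white paint marker lying on the table beyond the jig, 140 mm long, 23 mm diameter; origin under its middle, x along it.
- marker_up: Bystander: thick paint marker standing upright beyond the jig, 30 mm diameter, 135 mm tall; origin at the centre of its foot.
- can: Bystander: drinks can standing beyond the jig, 66 mm diameter, 115 mm tall; origin at the centre of its foot.
- cup: Bystander: clear plastic cup standing at the far side, 72 mm across the rim, 90 mm tall; origin at the centre of its foot.
- tape: Bystander: roll of tape lying flat near the robot, 84 mm across, 24 mm high; origin at the centre of its underside.
- eraser: Bystander: black eraser block 50 x 24 x 14 mm lying on the jig's board beside the clamp; origin at the centre of its underside.

How it is judged:
On the way:
1. the slim canvas lies flat on the board in the nest, within about 20 mm of its place, while the clamp stands open (handle over 0.75 rad) (value of joint clamp_handle above 0.75 rad and horizontal distance between panel_mid and nest below 0.02 m and angle between the x axis of panel and the x axis of jig, either way round below 0.2 rad and z of panel_mid in the frame of nest between 0.01 and 0.0175 m and angle between the z axis of panel and the z axis of jig, either way round below 0.06 rad), for 0.2 s.
At the end, for the whole second after the job is handed in: The clamp is closed (handle within 0.12 rad of its closed end) with its pad pressing on the slim canvas (over 0.8 N); the canvas lies at rest, flat on the board, its middle not more than 7 mm short of touching the dowels and 8 mm short of the end stop, in line with the jig within 0.07 rad (value of joint clamp_handle below 0.12 rad and contact force between clamp_pad and panel above 0.8 N and x of panel_mid in the frame of nest between -0.008 and 0.004 m and y of panel_mid in the frame of nest between -0.004 and 0.007 m and angle between the x axis of panel and the x axis of jig, either way round below 0.07 rad and z of panel_mid in the frame of nest between 0.01 and 0.0175 m and angle between the z axis of panel and the z axis of jig, either way round below 0.06 rad and linear speed of panel below 0.01 m/s).
It fails at once if another thing on the table is pushed more than 30 mm from where it was (distance of any of square, marker_left, marker_far, marker_up, can, cup, tape, eraser from where it was at the start of the episode above 0.03 m).
It fails at once if the can, the cup or the standing marker is knocked over (angle between any of can, cup, marker_up's own z axis and vertical above 0.6 rad).
It also fails if it takes over 72 s, if anything falls off the work surface, if the arm or the gripper's body presses on something with over 40 N, if the wrist force passes 120 N, or if a joint passes its speed limit or range.

### The arm

A 6-joint arm with a two-finger parallel gripper is mounted at the origin on the work surface. World frame = base frame: x ahead of the robot, y to its left, z up, the work surface at z = 0. Lengths are in m, angles in rad, forces in N, time in s.
With the tool pointing down it reaches from about 0.325 to 0.925 m from the base axis. Payload 3.1 kg.
Tool frame: the origin (TCP) lies between the finger pads; the fingertips stand 25 mm ahead of it and the grasp point (between the pads) lies 6 mm ahead of it; z points along the fingers, y is the line along which they close (so a half turn about z gives the same grasp; the last joint's range is limited). The gripper opens to 85 mm and grips with 20 to 120 N. Pads are 22 mm wide; open, the fingers measure 114 mm over their backs; the gripper's body (76 mm by 85 mm) begins 54 mm behind the grasp point. The pads swing forward as they close: fully open they stand 13 mm farther back than shut.
Start: joints at [1.167, 0.217, 1.613, -0, 1.311, -0.112], TCP at [0.18, 0.599, 0.256] pointing down, gripper open.
Joint ranges: [-2.75, 2.75], [-0.78, 2.1], [0.31, 2.55], [-1.13, 4.27], [0.13, 2.63], [-2.58, 2.58]. Speed limits (rad/s): [2.79, 2.79, 3.14, 3.14, 3.14, 3.14].

### API

Orientations are given as a unit quaternion [w, x, y, z].
In Python, from station import * gives the robot as it stands.
- The arm moves only by the shell command python3 -m handwheel 'ROWS' [FORCE]. ROWS is text: rows parted by semicolons, each of 7 numbers parted by spaces: the opening, from 0 (shut) to 1 (fully open), then the shift along the tool's x, y, z in m, then the turn, a rotation vector about the tool's x, y, z in rad. A call has 1 to 20 rows; each row shifts and turns the commanded pose from where the row before left it, along the tool's axes as they then stand; what a row does not reach is not made up. A row lasts 1/8 s, in which the tool goes at most 62.5 mm and 10.7 degrees, less where a joint would pass 70% of its speed; a pose out of reach is approached as far as the arm can. A call is refused whole if a number of a shift passes 0.0625 or a number of a turn 0.188, either way. A call with a gripper value outside its range is refused whole. The fingers move at their own pace and stop on an object; FORCE is the grip in N (left out, the last holds). Time passes only in rows, so rows that do not move let the fingers close. It gives the time, the measured TCP pose, the force, the opening and the grip force at its end, in the units of the state.
- observe(): the state, without advancing time (a new reading comes with each control period).
- camera(name): name is "side" or "top" or "wrist"; returns a dict with "pixels" (420x560x3 uint8, red, green, blue), "intrinsics" (3x3 intrinsics, pixels), "world_from_camera" (4x4, takes a point from camera to world coordinates); the wrist camera has in their place "mount" (4x4, takes a point from camera to tool coordinates, whose origin is the TCP and whose axes are the flange's). Camera axes: x right, y down, z forward; pixel columns grow to the right and rows downward; lengths in m; the calibration is good to about 2 mm. The wrist camera is an equidistant fisheye: a pixel r from the principal point sees the ray r / f radians off the axis. A picture is of the moment at which its call begins: read the wrist's pose just before it. There is no depth.
- job_done(): hands the job in; it is judged then, once.
Trained networks look in the newest picture that a camera, given by its name, has taken for a name from the list of things; names that differ only in an ending like _2 or _b are one class to them, and where a whole thing is asked for, a point or a joint stands for the part that bears it (a point fixed in the world has none). Each returns a list of dicts, best first, with "conf" (0 to 1); they miss things now and then, are a little off and sometimes report something else, mostly with a low value. They report only what shows in the picture. A call takes as long as a camera call.
- boxes_of(camera, query): "position" ([x, y, z] in m, in world coordinates, good to about 4 mm: the middle of the surface that is visible of it).
- cut_out(camera, query): "mask" (420x560 bool, what is visible of it).
- mark_of(camera, query): "position" ([x, y, z] in m, in world coordinates, good to about 4 mm: a listed point, or the origin of a listed thing).
The state is a dict: "time": time; "q": joint angles; "qvel": joint speeds; "effort": joint torques, N m; "position": TCP position; "tcp_rot": TCP orientation; "contact_force": force on the tool from outside, world axes, zero at the start; "wrist_torque": the same for the moment, N m; "finger_gap": finger opening in m; "grip_force": force on a finger pad.
Only numpy, scipy, OpenCV 4.12 (cv2) and the standard library are available. Lean on these libraries where they do the work, as an engineer would, in place of code of your own. Each camera call takes 0.05 s, during which the arm holds its last target. There are 200 camera calls.

## Working session

There is one attempt and no reset: what is moved stays moved. The work goes in short steps, Python scripts to look and compute and a shell command to move; the robot and the scene stay as the last step left them, time stands still between calls to the robot, and variables do not carry over. Pictures are saved under pics/ and viewed, at most 10 in all, crops included, and the job is handed in when it is done.

```bash
mkdir -p pics; ls; python3 - <<'E'
from station import *
import cv2, numpy as np
ims=[]
for c in ["top","side"]:
    r=camera(c); cv2.imwrite(f"pics/{c}0.png",r["pixels"][:,:,::-1])
    for n in ["jig","dowels","end_stop","nest","panel","panel_mid","handle_ball","handle_axis","clamp_pad","square","marker_left","marker_far","marker_up","can","cup","tape","eraser"]:
        l=mark_of(c,n)[:2]
        print(c,n,[(np.round(d["position"],3).tolist(),round(d["conf"],2)) for d in l])
s=observe();print(s["time"],s["position"],s["tcp_rot"],s["finger_gap"])
E
```

```text
pics
top jig [([0.567, -0.001, -0.002], 0.83)]
top dowels [([0.602, 0.007, 0.016], 0.81), ([0.758, -0.076, -0.001], 0.61)]
top end_stop [([0.548, 0.089, 0.018], 0.58), ([0.559, 0.002, 0.018], 0.51)]
top nest [([0.565, 0.006, 0.019], 0.73), ([0.6, 0.004, 0.018], 0.3)]
top panel [([0.569, 0.006, -0.004], 0.69), ([0.611, -0.359, -0.001], 0.65)]
top panel_mid [([0.609, -0.357, 0.013], 0.57)]
top handle_ball [([0.548, 0.102, 0.169], 0.74), ([0.611, -0.36, -0.005], 0.39)]
top handle_axis [([0.541, 0.157, 0.067], 0.72)]
top clamp_pad [([0.552, 0.062, 0.048], 0.37)]
top square [([0.437, -0.351, -0.003], 0.87)]
top marker_left [([0.486, 0.418, -0.002], 0.76), ([0.761, -0.072, -0.002], 0.29)]
top marker_far [([0.758, 0.223, 0.002], 0.95)]
top marker_up [([0.748, 0.057, -0.001], 0.9)]
top can [([0.759, -0.074, 0.002], 0.73)]
top cup [([0.754, -0.211, 0.0], 0.83), ([0.554, 0.064, 0.049], 0.61)]
top tape [([0.313, 0.291, -0.0], 0.93)]
top eraser [([0.309, 0.291, 0.001], 0.7), ([0.481, 0.169, 0.015], 0.53)]
side jig [([0.569, -0.003, -0.002], 0.62)]
side dowels [([0.598, 0.003, 0.022], 0.93), ([0.
[... 187 characters left out ...]
side panel_mid [([0.615, -0.357, 0.016], 0.88)]
side handle_ball [([0.549, 0.099, 0.166], 0.87)]
side handle_axis [([0.538, 0.155, 0.064], 0.81)]
side clamp_pad []
side square [([0.435, -0.35, 0.0], 0.96)]
side marker_left [([0.482, 0.417, -0.001], 0.78), ([0.756, -0.208, -0.0], 0.66)]
side marker_far [([0.76, 0.22, -0.003], 0.73)]
side marker_up [([0.752, 0.053, 0.0], 0.64)]
side can [([0.764, -0.077, -0.0], 0.93)]
side cup [([0.756, -0.208, 0.001], 0.89)]
side tape [([0.312, 0.29, -0.002], 0.9), ([0.76, 0.225, 0.001], 0.31)]
side eraser [([0.482, 0.173, 0.024], 0.65)]
1.8 [0.17976618 0.59861472 0.2562975 ] [-1.85566294e-06  1.45379101e-01  9.89376024e-01  1.51117429e-05] 0.0852764841514779
```

View pics/top0.png

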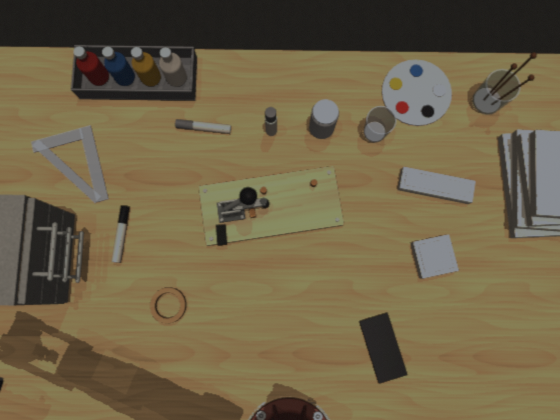

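View pics/side0.png

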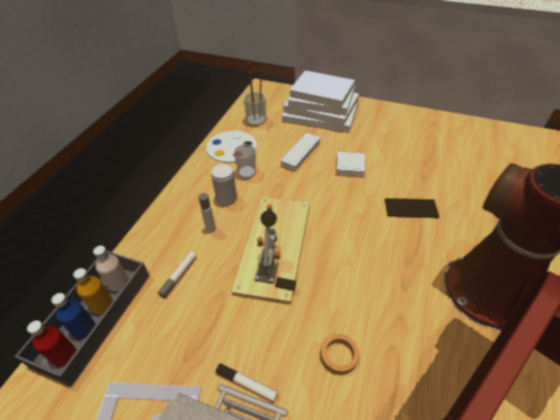

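```bash
cat > h.py <<'E'
from station import *
import cv2, numpy as np
from scipy.spatial.transform import Rotation as R
def rot(s): return R.from_quat(np.roll(s["tcp_rot"],-1))
def plane(r,px,z):
    K=r["intrinsics"];T=np.array(r["world_from_camera"])
    d=np.c_[np.atleast_2d(px),np.ones(len(np.atleast_2d(px)))]@np.linalg.inv(K).T@T[:3,:3].T
    c=T[:3,3]; return (c+d*((z-c[2])/d[:,2])[:,None])[:,:2]
def rect(c,name,z):
    r=camera(c)
    for d in cut_out(c,name)[:2]:
        m=d["mask"].astype(np.uint8)
        cs,_=cv2.findContours(m,cv2.RETR_EXTERNAL,cv2.CHAIN_APPROX_NONE)
        k=max(cs,key=cv2.contourArea)[:,0].astype(float)
        p=plane(r,k,z).astype(np.float32)
        (cx,cy),(w,h),a=cv2.minAreaRect(p*1000)
        if w<h: w,h,a=h,w,a+90
        print(c,name,round(d["conf"],2),"ctr",round(cx,1),round(cy,1),"size",round(w,1),round(h,1),"long axis deg",round(a,2))
E
python3 - <<'E'
from h import *
rect("top","panel",.028);rect("top","square",.028);rect("top","jig",.018)
r=camera("top");print(np.round(r["world_from_camera"],3).tolist())
E
```

```text
top panel 0.69 ctr 609.0 -354.1 size 183.8 61.7 long axis deg 79.45
top square 0.66 ctr 435.5 -342.4 size 97.3 91.3 long axis deg 102.44
[[0.015, -0.985, 0.17, 0.333], [-1.0, -0.014, 0.004, 0.029], [-0.002, -0.17, -0.985, 1.257], [0.0, 0.0, 0.0, 1.0]]
```

Closed clamp: in the top view the ball is at (248,196) and the arm's pad at (264,203), leaning towards the nest. The slim canvas is at (437,186), the square at (435,257), and the dowels at (264,190) and (314,183). The side view agrees (ball at 268,217). Next I fit the jig pose and compute the tool moves.

```bash
cat >> h.py <<'E'
def fit(J,W):
    J=np.array(J)/1000;W=np.array(W);jc=J.mean(0);wc=W.mean(0);a=J-jc;b=W-wc
    th=np.arctan2((a[:,0]*b[:,1]-a[:,1]*b[:,0]).sum(),(a*b).sum())
    Rm=np.array([[np.cos(th),-np.sin(th)],[np.sin(th),np.cos(th)]])
    return wc-Rm@jc,th,Rm,(a@Rm.T-b)*1000
def go(xy,z,yaw_y,ps=None):
    """shift in present tool axes and turn about tool z so tool y points at yaw_y (mod pi)"""
    s=observe();r=rot(s);d=r.inv().apply(np.r_[xy,z]-s["position"])
    y=r.apply([0,1,0]);cur=np.arctan2(y[1],y[0]);dt=(yaw_y-cur+np.pi/2)%np.pi-np.pi/2
    print("tool shift mm",np.round(d*1000,1),"tool turn z",round(-dt,3),"F",np.round(s["contact_force"],1),"t",round(s["time"],2))
E
python3 - <<'E'
from h import *
J=[[0,0],[0,0],[0,-36],[0,-36],[90,0],[90,0],[0,0],[0,0],[155,0],[155,0]]
W=[[.567,-.001],[.569,-.003],[.602,.007],[.598,.003],[.548,.089],[.55,.09],[.565,.006],[.565,.004],[.541,.157],[.538,.155]]
o,th,Rm,e=fit(J,W);print(o,th,np.degrees(th));print(np.round(e,1).tolist())
print("ball jig",Rm.T@(np.array([.5485,.1005])-o)*1000)
p=o+Rm@[.042,0];print(p)
go(p,.185,th-np.pi/2)
print(rot(observe()).as_matrix().round(3).tolist())
E
```

```text
[0.56538897 0.00118582] 1.7386806927938885 99.61906561797186
[[-1.6, 2.2], [-3.6, 4.2], [-1.1, 0.2], [2.9, 4.2], [2.4, 0.9], [0.4, -0.1], [0.4, -4.8], [0.4, -2.8], [-1.5, -3.0], [1.5, -1.0]]
ball jig [1.00739966e+02 5.64373236e-02]
[0.55837091 0.04259532]
tool shift mm [-522.6 -423.6   71.3] tool turn z 1.111 F [0.5 0.1 1.1] t 2.15
[[-0.958, 0.288, -0.0], [0.288, 0.958, -0.0], [0.0, -0.0, -1.0]]
```

```bash
python3 -m handwheel '0 0 0 0 0 0 0.185;0 0 0 0 0 0 0.185;0 0 0 0 0 0 0.185;0 0 0 0 0 0 0.185;0 0 0 0 0 0 0.185;0 0 0 0 0 0 0.186' 40; python3 -m handwheel '0 -0.051 0.0234 0 0 0 0;0 -0.051 0.0234 0 0 0 0;0 -0.051 0.0234 0 0 0 0;0 -0.051 0.0234 0 0 0 0;0 -0.051 0.0234 0 0 0 0;0 -0.051 0.0234 0 0 0 0;0 -0.051 0.0234 0 0 0 0;0 -0.051 0.0234 0 0 0 0;0 -0.051 0.0234 0 0 0 0;0 -0.051 0.0234 0 0 0 0;0 -0.051 0.0234 0 0 0 0;0 -0.051 0.0234 0 0 0 0;0 0 0 0 0 0 0'
python3 - <<'E'
from h import *
s=observe();w=camera("wrist");cv2.imwrite("pics/w1.png",w["pixels"][:,:,::-1]);print(w["intrinsics"],w["mount"])
go([.55837,.0426],.185,1.73868-np.pi/2)
for n in ["dowels","end_stop","nest","handle_ball","handle_axis","jig"]:
    print(n,[(np.round(d["position"],3).tolist(),round(d["conf"],2)) for d in mark_of("wrist",n)[:1]])
E
```

```text
time: 2.9
position: [0.1798, 0.5986, 0.2563]
tcp_rot: [0.0, 0.648, 0.762, -0.0]
contact_force: [0.3, 0.8, 0.6]
finger_gap: -0.0001
grip_force: 0.0
time: 4.53
position: [0.5608, 0.0388, 0.2566]
tcp_rot: [0.001, 0.647, 0.762, 0.0]
contact_force: [-0.5, -0.3, -0.9]
finger_gap: 0.0002
grip_force: 0.0
[[325.1922621    0.         274.81919166]
 [  0.         325.1922621  208.9553501 ]
 [  0.           0.           1.        ]] [[ 4.03821108e-04 -9.53490700e-01 -3.01422165e-01  7.67810132e-02]
 [ 9.99999688e-01  1.80509743e-04  7.68711287e-04  5.18790539e-04]
 [-6.78549426e-04 -3.01422381e-01  9.53490476e-01 -1.17023897e-01]
 [ 0.00000000e+00  0.00000000e+00  0.00000000e+00  1.00000000e+00]]
tool shift mm [ 2.1 -0.9 71.2] tool turn z -0.003 F [-0.3  0.7  0.2] t 4.58
dowels [([0.6, 0.008, 0.018], 0.74)]
end_stop []
nest [([0.564, 0.0, 0.017], 0.75)]
handle_ball [([0.547, 0.095, 0.17], 0.93)]
handle_axis [([0.539, 0.149, 0.064], 0.66)]
jig [([0.564, 0.004, -0.0], 0.76)]
```

View pics/w1.png

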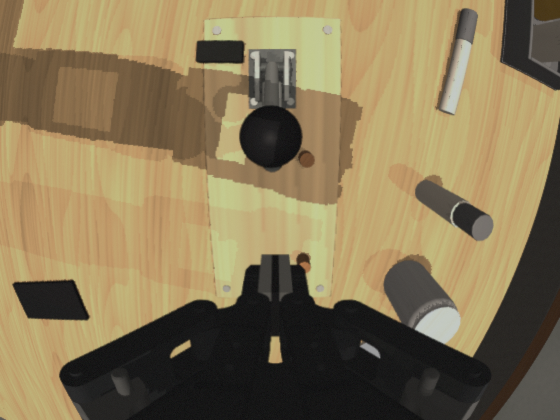

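The wrist view shows the clamp closed, with the ball at (271,137) straight ahead of the closed fingers at (275,270). The dowels are at (306,159) and (303,262), and the board's upper corners at (206,20) and (341,20). Now I lower and push the ball over, and compute the jig pose from the corners.

```bash
python3 - <<'E'
from h import *
from scipy.optimize import least_squares
img=cv2.imread("pics/w1.png")
g=cv2.cvtColor(img,cv2.COLOR_BGR2GRAY)
pts=np.array([[206,20],[341,20],[332,296],[217,297]],np.float32).reshape(-1,1,2)
px=pts[:,0]
K=np.array([[325.19,0,274.82],[0,325.19,208.96],[0,0,1]])
M=np.array([[4.04e-4,-.95349,-.30142,.07678],[1,1.8e-4,7.7e-4,5.2e-4],[-6.8e-4,-.30142,.95349,-.11702],[0,0,0,1]])
s=observe();Rt=rot(s).as_matrix();p0=s["position"]
W=[]
for u,v in px:
    d=np.array([u-K[0,2],v-K[1,2]]);r=np.hypot(*d);t=r/K[0,0]
    ray=np.r_[d/r*np.sin(t),np.cos(t)]
    ray=Rt@(M[:3,:3]@ray);c=p0+Rt@M[:3,3]
    W.append((c+ray*((.018-c[2])/ray[2]))[:2])
o,th,Rm,e=fit([[220,75],[220,-75],[-120,-75],[-120,75]],W)
print(np.round(W,4).tolist(),o,th);print(np.round(e,1).tolist())
E
python3 -m handwheel '0 0 0 0.035 0 0 0;0 0 0 0.036 0 0 0;0 0 0 0 0 0 0'
python3 -m handwheel '0 0.01 0 -0.001 0 0 0;0 0.01 0 0 0 0 0;0 0.01 0 -0.004 0 0 0;0 0.01 0 -0.003 0 0 0;0 0.01 0 -0.003 0 0 0;0 0.01 0 -0.002 0 0 0;0 0.01 0 -0.002 0 0 0;0 0.01 0 -0.001 0 0 0;0 0 0 0 0 0 0'
```

```text
[[0.4548, 0.2084], [0.5996, 0.2331], [0.6586, -0.096], [0.5113, -0.1228]] [0.56468849 0.00643425] 1.744276035511876
[[-1.9, 1.8], [1.0, 3.0], [0.7, -2.9], [0.2, -1.9]]
time: 5.25
position: [0.5558, 0.0432, 0.1819]
tcp_rot: [-0.003, 0.645, 0.764, -0.002]
contact_force: [0.1, -0.1, -0.1]
finger_gap: -0.0001
grip_force: 0.0
time: 6.38
position: [0.545, 0.1226, 0.2009]
tcp_rot: [-0.001, 0.645, 0.764, 0.0]
contact_force: [0.9, 0.7, 0.1]
finger_gap: -0.0003
grip_force: 0.0
```

```bash
python3 -m handwheel '0 0.01 0 0.001 0 0 0;0 0.01 0 0.002 0 0 0;0 0.01 0 0.003 0 0 0;0 0.01 0 0.004 0 0 0;0 0.01 0 0.004 0 0 0;0 0.01 0 0.005 0 0 0;0 0.01 0 0.006 0 0 0'
python3 - <<'E'
from h import *
o=np.array([.565,.004]);th=1.742;c,s_=np.cos(th),np.sin(th)
s=observe();print("tcp jig",np.array([[c,s_],[-s_,c]])@(s["position"][:2]-o),s["position"][2],s["contact_force"])
for k in ["side","wrist","top"]:
    r=camera(k); cv2.imwrite(f"pics/{k}2.png",r["pixels"][:,:,::-1])
    for d in mark_of(k,"handle_ball")[:1]:
        p=np.array(d["position"]);print(k,np.array([[c,s_],[-s_,c]])@(p[:2]-o),p[2],d["conf"])
E
```

```text
time: 7.25
position: [0.5336, 0.1908, 0.1758]
tcp_rot: [-0.0, 0.645, 0.764, -0.0]
contact_force: [0.5, -1.2, 1.5]
finger_gap: -0.0001
grip_force: 0.8
tcp jig [ 0.18946252 -0.00088928] 0.17578503453520644 [ 0.45341746 -1.20502417  1.54195945]
side [ 0.22202275 -0.00307058] 0.1638 0.8
wrist [0.22128831 0.0032469 ] 0.1628 0.58
top [ 0.22422604 -0.00030553] 0.1611 0.47
```

View pics/wrist2.png

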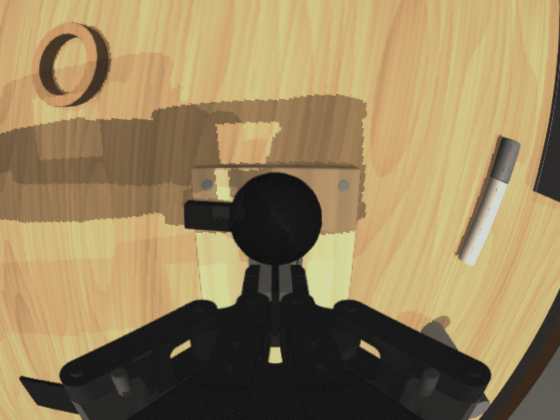

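The handle is almost open: ball near jig x 222 mm of 228. I push the last few millimetres, lift, and travel to the canvas.

```bash
python3 -m handwheel '0 0.004 0 0.001 0 0 0;0 0.004 0 0.001 0 0 0;0 0 0 0 0 0 0'; python3 -m handwheel '0 -0.006 0 -0.03 0 0 0;0 0 0 -0.05 0 0 0;0 0 0 0 0 0 0.118;0 0 0 0 0 0 0.118;0 0 0 0 0 0 0.118;0 0 0 0 0 0 0'
python3 - <<'E'
from h import *
go([.611,-.356],.256,np.radians(79.5-90))
E
```

```text
time: 7.92
position: [0.5329, 0.1963, 0.1742]
tcp_rot: [0.002, 0.645, 0.764, -0.001]
contact_force: [1.8, -5.7, -0.5]
finger_gap: 0.0001
grip_force: 3.0
time: 8.68
position: [0.5334, 0.1925, 0.2545]
tcp_rot: [-0.0, 0.769, 0.639, 0.0]
contact_force: [0.8, 0.4, 0.9]
finger_gap: -0.0003
grip_force: 0.0
tool shift mm [-524.9  177.    -2. ] tool turn z -0.001 F [0.8 0.4 0.9] t 8.68
```

```bash
python3 -m handwheel '1 -0.0537 0.0161 0 0 0 0;1 -0.0537 0.0161 0 0 0 0;1 -0.0537 0.0161 0 0 0 0;1 -0.0537 0.0161 0 0 0 0;1 -0.0537 0.0161 0 0 0 0;1 -0.0537 0.0161 0 0 0 0;1 -0.0537 0.0161 0 0 0 0;1 -0.0537 0.0161 0 0 0 0;1 -0.0537 0.0161 0 0 0 0;1 -0.0537 0.0161 0 0 0 0;1 -0.0537 0.0161 0 0 0 0;1 0 0 0 0 0 0;1 0 0 0 0 0 0'
cat >> h.py <<'E'
def wplane(w,s,px,z):
    K=np.array(w["intrinsics"]);M=np.array(w["mount"]);Rt=rot(s).as_matrix();out=[]
    d=np.atleast_2d(px)-K[:2,2];r=np.linalg.norm(d,axis=1,keepdims=True);t=r/K[0,0]
    ray=np.c_[d/np.maximum(r,1e-9)*np.sin(t),np.cos(t)]@M[:3,:3].T@Rt.T
    c=s["position"]+Rt@M[:3,3]
    return (c+ray*((z-c[2])/ray[:,2])[:,None])[:,:2]
E
python3 - <<'E'
from h import *
s=observe();w=camera("wrist");cv2.imwrite("pics/w3.png",w["pixels"][:,:,::-1])
for d in mark_of("wrist","panel")[:2]: print(np.round(d["position"],4),d["conf"])
for d in cut_out("wrist","panel")[:2]:
    m=d["mask"].astype(np.uint8);cs,_=cv2.findContours(m,cv2.RETR_EXTERNAL,cv2.CHAIN_APPROX_NONE)
    k=max(cs,key=cv2.contourArea)[:,0].astype(float)
    print(d["conf"],k.min(0),k.max(0),[np.round(v,1) for v in cv2.minAreaRect((wplane(w,s,k,.028)*1000).astype(np.float32))])
go([.611,-.356],.256,np.radians(79.5-90))
E
```

```text
time: 10.3
position: [0.5983, -0.4207, 0.2536]
tcp_rot: [-0.001, 0.769, 0.639, 0.0]
contact_force: [-0.6, 1.2, 0.3]
finger_gap: 0.0857
grip_force: 0.0
[ 0.608  -0.3586 -0.0008] 0.92
0.65 [251.  38.] [304. 202.] [array([ 613.2, -356.7]), array([177.4,  55.3]), np.float64(78.9)]
0.53 [81. 94.] [177. 195.] [array([ 442.1, -345.7]), array([98.3, 89.7]), np.float64(13.1)]
tool shift mm [64.7  0.5 -1.5] tool turn z -0.001 F [ 0.7 -0.4 -0.2] t 10.45
```

View pics/w3.png

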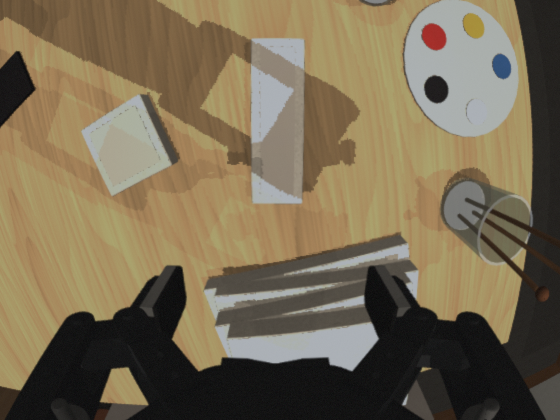

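The canvas is at pixels (252..303, 38..202), and the projected size of 177 x 55 mm checks out. The fingers are aligned with it, and the books behind are clear. Grasp.

```bash
python3 -m handwheel '1 0.032 0.001 0 0 0 0.005;1 0.032 0.001 0 0 0 0.005;1 0 0 0.05 0 0 0;1 0 0 0.05 0 0 0;1 0 0 0.05 0 0 0;1 0 0 0.04 0 0 0;1 0 0 0.02 0 0 0;1 0 0 0.01 0 0 0;1 0 0 0.01 0 0 0;1 0 0 0 0 0 0'
python3 -m handwheel '0 0 0 0 0 0 0;0 0 0 0 0 0 0;0 0 0 0 0 0 0;0 0 0 0 0 0 0;0 0 0 0 0 0 0;0 0 0 0 0 0 0' 40
```

```text
time: 11.7
position: [0.6127, -0.359, 0.0249]
tcp_rot: [0.0, 0.773, 0.635, 0.0]
contact_force: [-0.3, 0.5, -0.2]
finger_gap: 0.0853
grip_force: 0.0
time: 12.45
position: [0.6132, -0.3594, 0.0258]
tcp_rot: [0.001, 0.773, 0.635, 0.0]
contact_force: [0.0, 0.0, 5.8]
finger_gap: 0.0553
grip_force: 45.6
```

```bash
python3 -m handwheel '0 0 0 -0.03 0 0 0;0 0 0 -0.05 0 0 0;0 0 0 -0.05 0 0 0;0 0 0 -0.02 0 0 0;0 0 0 0 0 0 -0.122;0 0 0 0 0 0 -0.122;0 0 0 0 0 0 -0.122;0 0 0 0 0 0 0'
python3 - <<'E'
from h import *
o=np.array([.565,.004]);th=1.742;Rm=np.array([[np.cos(th),-np.sin(th)],[np.sin(th),np.cos(th)]])
go(o+Rm@[-.012,.005],.175,th-np.pi/2);print(observe()["finger_gap"])
E
```

```text
time: 13.45
position: [0.6111, -0.3578, 0.1715]
tcp_rot: [-0.002, 0.645, 0.764, -0.0]
contact_force: [0.1, -0.1, -2.2]
finger_gap: 0.0555
grip_force: 44.7
tool shift mm [352.4  10.3  -2.4] tool turn z -0.003 F [ 0.1 -0.1 -2.2] t 13.45
0.055451104049162106
```

```bash
python3 -m handwheel '0 0.044 0.0013 0 0 0 0;0 0.044 0.0013 0 0 0 0;0 0.044 0.0013 0 0 0 0;0 0.044 0.0013 0 0 0 0;0 0.044 0.0013 0 0 0 0;0 0.044 0.0013 0 0 0 0;0 0.044 0.0013 0 0 0 0;0 0.044 0.0012 0 0 0 0;0 0 0 0.05 0 0 0;0 0 0 0.03 0 0 0;0 0 0 0 0 0 0;0 0 0 0 0 0 0'
python3 - <<'E'
from h import *
s=observe();w=camera("wrist");cv2.imwrite("pics/w4.png",w["pixels"][:,:,::-1])
print(s["position"],s["contact_force"])
for k in ["wrist","side","top"]:
    if k!="wrist": r=camera(k); cv2.imwrite(f"pics/{k}4.png",r["pixels"][:,:,::-1])
    for n in ["dowels","end_stop","panel","handle_ball","handle_axis","nest"]:
        print(k,n,[(np.round(d["position"],3).tolist(),round(d["conf"],2)) for d in mark_of(k,n)[:1]])
E
```

```text
time: 14.95
position: [0.5636, -0.0103, 0.095]
tcp_rot: [0.0, 0.645, 0.764, 0.0]
contact_force: [0.8, 1.0, -1.6]
finger_gap: 0.055
grip_force: 44.6
[ 0.56355248 -0.0102798   0.09498522] [ 0.78075434  0.97044186 -1.56533706]
wrist dowels [([0.6, 0.007, 0.016], 0.89)]
wrist end_stop [([0.55, 0.094, 0.016], 0.67)]
wrist panel [([0.561, -0.007, 0.07], 0.81)]
wrist handle_ball []
wrist handle_axis []
wrist nest []
side dowels [([0.599, 0.001, 0.018], 0.64)]
side end_stop [([0.549, 0.09, 0.016], 0.62)]
side panel [([0.56, -0.008, 0.065], 0.66)]
side handle_ball [([0.528, 0.229, 0.16], 0.72)]
side handle_axis [([0.537, 0.154, 0.063], 0.81)]
side nest [([0.761, 0.223, 0.004], 0.68)]
top dowels []
top end_stop [([0.548, 0.09, 0.016], 0.61)]
top panel [([0.564, -0.011, 0.067], 0.64)]
top handle_ball [([0.526, 0.227, 0.158], 0.76)]
top handle_axis [([0.542, 0.156, 0.066], 0.74)]
top nest []
```

View pics/w4.png

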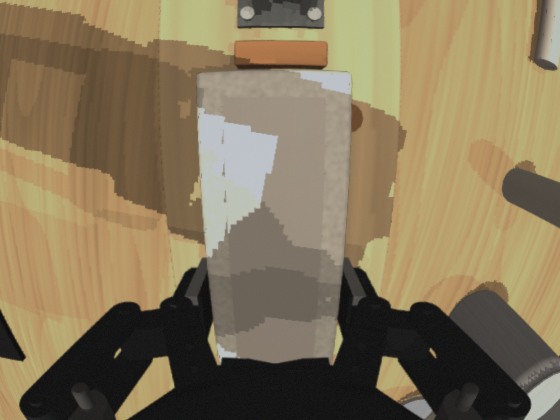

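The view shows the canvas parallel to the jig (upper edge at row 72), with the stop's face at row 67 (columns 236..327). The dowel shows right at (356,118), the canvas is about 3.5 mm off the dowels as planned, and the clamp is open. I lower, then snug up by feel.

```bash
python3 -m handwheel '0 0 0 0.025 0 0 0;0 0 0 0.015 0 0 0;0 0 0 0.009 0 0 0;0 0 0 0 0 0 0;0 0 0 0 0 0 0'; python3 -m handwheel '0 0.004 0.001 0 0 0 0;0 0.002 0.001 0 0 0 0;0 0.001 0.001 0 0 0 0;0 0 0 0 0 0 0;0 0 0 0 0 0 0'
```

```text
time: 16.62
position: [0.5633, -0.0101, 0.0456]
tcp_rot: [0.0, 0.645, 0.765, 0.0]
contact_force: [0.1, 0.2, -1.5]
finger_gap: 0.0554
grip_force: 44.8
time: 17.25
position: [0.5647, -0.0027, 0.0453]
tcp_rot: [0.0, 0.645, 0.765, 0.0]
contact_force: [0.2, 0.0, -1.7]
finger_gap: 0.0554
grip_force: 44.8
```

```bash
python3 -m handwheel '0 0 0.001 0 0 0 0;0 0 0 0 0 0 0;0 0 0 0 0 0 0'; python3 -m handwheel '0 0.001 0 0 0 0 0;0 0.001 0 0 0 0 0;0 0.001 0 0 0 0 0;0 0 0 0 0 0 0;0 0 0 0 0 0 0';python3 -m handwheel '0 0.001 0 0 0 0 0;0 0 0 0 0 0 0;0 0 0 0 0 0 0'
```

```text
time: 17.62
position: [0.5649, -0.0026, 0.0451]
tcp_rot: [-0.001, 0.645, 0.765, -0.001]
contact_force: [-2.8, -1.7, -0.3]
finger_gap: 0.0555
grip_force: 45.0
time: 18.25
position: [0.5645, -0.0002, 0.0448]
tcp_rot: [-0.0, 0.645, 0.765, -0.001]
contact_force: [-3.1, -4.8, -1.6]
finger_gap: 0.0552
grip_force: 44.7
time: 18.62
position: [0.5644, -0.0001, 0.0448]
tcp_rot: [0.0, 0.645, 0.765, -0.001]
contact_force: [-3.3, -7.8, -3.8]
finger_gap: 0.0553
grip_force: 44.6
```

Both contacts are felt: about −3 N from the dowels and −7.8 N from the stop. Now lower and release.

```bash
python3 -m handwheel '0 -0.0005 0 0.001 0 0 0;0 0 0 0.001 0 0 0;0 0 0 0 0 0 0'; python3 -m handwheel '1 0 0 0 0 0 0;1 0 0 0 0 0 0;1 0 0 0 0 0 0;1 0 0 0 0 0 0;1 0 0 0 0 0 0;1 0 0 -0.02 0 0 0;1 0 0 -0.04 0 0 0;1 0 0 -0.06 0 0 0;1 0 0 -0.06 0 0 0;1 0 0 0 0 0 0'
python3 - <<'E'
from h import *
s=observe();w=camera("wrist");cv2.imwrite("pics/w5.png",w["pixels"][:,:,::-1])
for k in ["wrist","side","top"]:
    if k!="wrist": camera(k)
    for n in ["panel"]:
        print(k,n,[(np.round(d["position"],3).tolist(),round(d["conf"],2)) for d in mark_of(k,n)[:1]])
E
```

```text
time: 19.0
position: [0.5646, -0.0001, 0.0439]
tcp_rot: [-0.0, 0.645, 0.764, -0.001]
contact_force: [-6.1, -5.6, 3.4]
finger_gap: 0.0553
grip_force: 45.5
time: 20.25
position: [0.5699, 0.0004, 0.2325]
tcp_rot: [0.007, 0.644, 0.765, 0.004]
contact_force: [0.9, -0.7, -0.0]
finger_gap: 0.0855
grip_force: 0.0
wrist panel [([0.564, 0.002, 0.016], 0.66)]
side panel [([0.563, -0.003, 0.017], 0.65)]
top panel [([0.561, -0.0, 0.016], 0.66)]
```

View pics/w5.png

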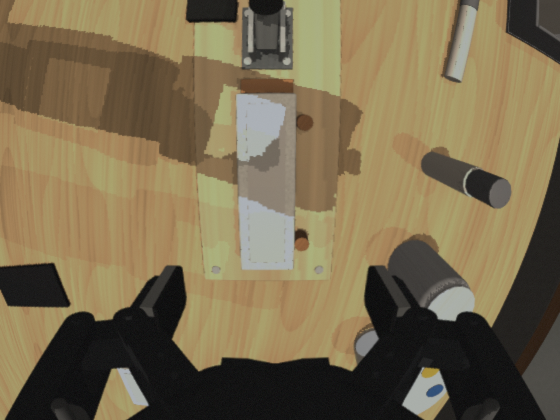

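The canvas lies at pixels (238..295, 93..269), touching the stop at row 93 and both dowels at (304,121) and (302,241). Next I go over the ball to its far side.

```bash
python3 -m handwheel '0 0.01 0 -0.03 0 0 0;0 0.02 0 0 0 0 0;0 0.05 0 0 0 0 0;0 0.05 0 0 0 0 0;0 0.05 0 0 0 0 0;0 0.05 0 0 0 0 0;0 0.03 0 0 0 0 0;0 0.015 0 0 0 0 0;0 0 0 0 0 0 0'
python3 - <<'E'
from h import *
o=np.array([.5645,.003]);th=1.742;Rm=np.array([[np.cos(th),-np.sin(th)],[np.sin(th),np.cos(th)]])
s=observe();print(Rm.T@(s["position"][:2]-o))
go(o+Rm@[.272,0],.177,th-np.pi/2)
E
```

```text
time: 21.68
position: [0.5177, 0.2725, 0.252]
tcp_rot: [-0.0, 0.644, 0.765, -0.001]
contact_force: [-0.6, -0.1, -0.8]
finger_gap: -0.0002
grip_force: 0.0
[2.73587858e-01 2.32308167e-04]
tool shift mm [-1.5  0.4 75. ] tool turn z 0.001 F [-0.6 -0.1 -0.8] t 21.68
```

```bash
python3 -m handwheel '0 0 0 0.04 0 0 0;0 0 0 0.035 0 0 0;0 0 0 0 0 0 0;0 -0.007 0 0 0 0 0;0 -0.007 0 0 0 0 0;0 -0.0104 0 -0.006 0 0 0;0 -0.0104 0 -0.005 0 0 0;0 -0.0104 0 -0.004 0 0 0;0 -0.0104 0 -0.004 0 0 0;0 -0.0104 0 -0.003 0 0 0;0 -0.0104 0 -0.001 0 0 0;0 -0.0104 0 -0.001 0 0 0'
python3 -m handwheel '0 -0.0104 0 0.001 0 0 0;0 -0.0104 0 0.001 0 0 0;0 -0.0104 0 0.003 0 0 0;0 -0.0104 0 0.004 0 0 0;0 -0.0104 0 0.004 0 0 0;0 -0.006 0 0.004 0 0 0;0 0 0 0 0 0 0'
python3 - <<'E'
from h import *
o=np.array([.5645,.003]);th=1.742;Rm=np.array([[np.cos(th),-np.sin(th)],[np.sin(th),np.cos(th)]])
s=observe();print(Rm.T@(s["position"][:2]-o),s["contact_force"])
for k in ["wrist","side","top"]:
    camera(k)
    for d in mark_of(k,"handle_ball")[:1]: print(k,Rm.T@(np.array(d["position"][:2])-o),d["position"][2],d["conf"])
E
```

```text
time: 23.18
position: [0.5337, 0.1858, 0.2031]
tcp_rot: [0.0, 0.645, 0.765, 0.001]
contact_force: [0.6, 2.8, 1.3]
finger_gap: -0.0002
grip_force: 1.2
time: 24.05
position: [0.5426, 0.1284, 0.1844]
tcp_rot: [-0.0, 0.645, 0.764, -0.001]
contact_force: [0.6, -0.0, -0.7]
finger_gap: -0.0001
grip_force: 0.0
[0.12728566 0.00020786] [ 0.59960653 -0.00261053 -0.69578731]
wrist [0.09780912 0.00105178] 0.1706 0.98
side [-0.00270427  0.00138091] 0.0331 0.28
top [0.32570666 0.19983128] -0.0001 0.49
```

```bash
python3 -m handwheel '0 -0.002 0 0 0 0 0;0 -0.002 0 0.001 0 0 0;0 0 0 0 0 0 0'; python3 -m handwheel '0 -0.002 0 0 0 0 0;0 0 0 0 0 0 0';python3 -m handwheel '0 -0.002 0 0 0 0 0;0 0 0 0 0 0 0'
```

```text
time: 24.72
position: [0.5438, 0.1254, 0.1844]
tcp_rot: [-0.0, 0.645, 0.765, 0.0]
contact_force: [-0.3, 1.6, 0.5]
finger_gap: 0.0003
grip_force: 0.6
time: 24.98
position: [0.544, 0.1238, 0.184]
tcp_rot: [-0.0, 0.645, 0.765, 0.0]
contact_force: [1.0, 4.0, -1.4]
finger_gap: 0.0002
grip_force: 1.8
time: 25.22
position: [0.5441, 0.1229, 0.1838]
tcp_rot: [-0.001, 0.645, 0.764, 0.001]
contact_force: [0.5, 7.1, -2.4]
finger_gap: -0.0002
grip_force: 3.5
```

```bash
python3 -m handwheel '0 -0.002 0 0 0 0 0;0 0 0 0 0 0 0';python3 -m handwheel '0 -0.002 0 0 0 0 0;0 0 0 0 0 0 0;0 0 0 0 0 0 0'; python3 -m handwheel '0 0.015 0 0 0 0 0;0 0.01 0 -0.03 0 0 0;0 0.03 0 -0.05 0 0 0;0 0.04 0 0 0 0 0;0 0 0 0 0 0 0'
python3 - <<'E'
from h import *
o=np.array([.5645,.003]);th=1.742;Rm=np.array([[np.cos(th),-np.sin(th)],[np.sin(th),np.cos(th)]])
for k in ["side","top"]:
    r=camera(k);cv2.imwrite(f"pics/{k}6.png",r["pixels"][:,:,::-1])
    if k=="side": cv2.imwrite("pics/s6c.png",cv2.resize(r["pixels"][170:320,200:350,::-1],(600,600),interpolation=cv2.INTER_CUBIC))
    for n in ["handle_ball","panel","clamp_pad"]:
        for d in mark_of(k,n)[:1]: print(k,n,Rm.T@(np.array(d["position"][:2])-o),d["position"][2],d["conf"])
E
```

```text
time: 25.48
position: [0.5441, 0.1226, 0.1838]
tcp_rot: [-0.003, 0.645, 0.764, 0.002]
contact_force: [-0.6, 11.6, -2.1]
finger_gap: 0.0004
grip_force: 5.8
time: 25.85
position: [0.5441, 0.1225, 0.1838]
tcp_rot: [-0.004, 0.645, 0.764, 0.004]
contact_force: [-0.3, 16.4, -2.8]
finger_gap: 0.0004
grip_force: 8.0
time: 26.48
position: [0.5291, 0.2124, 0.2656]
tcp_rot: [0.001, 0.643, 0.766, 0.0]
contact_force: [-0.5, -0.2, -0.3]
finger_gap: 0.0
grip_force: 0.0
side handle_ball [ 0.09518497 -0.00062567] 0.1637 0.66
side panel [0.00112168 0.00061794] 0.0187 0.87
side clamp_pad [-0.10898196 -0.18189209] -0.0018 0.62
top handle_ball [ 0.09457302 -0.00123025] 0.1655 0.89
top panel [-0.00166548 -0.00082837] 0.0137 0.72
```

View pics/s6c.png

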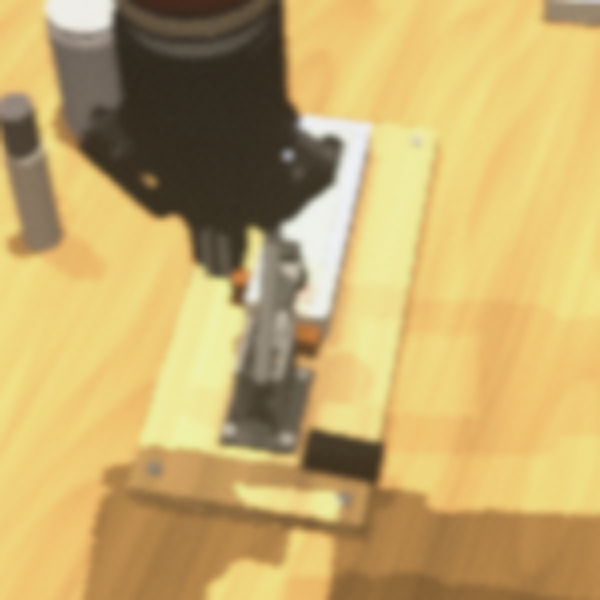

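The force rose to 16 N with no further motion, so the handle is at its closed end. The crop shows the arm level at (270,300) over the canvas and the canvas still against the stop at (305,335). The networks put the canvas within 2 mm of the nest and the ball near its closed spot. Handing in.

```bash
python3 -c "
from station import *
print(job_done())"
```

```text
the job is handed in; nothing more can be done
None
```

The slim canvas is in the nest, snug against both dowels and the end stop, with the clamp thrown fully closed over it; the job was handed in at about 27 s, but no verdict came back.

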